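# Put the loose twist drill away in the push-latch drill drawer

### The arm

A 6-joint arm with a two-finger parallel gripper is mounted at the origin on a cart in front of the work surface, level with it; the furniture and walls round the work are solid. World frame = base frame: x ahead of the robot, y to its left, z up, the work surface at z = 0. Lengths are in m, angles in rad, forces in N, time in s.
With the tool pointing down it reaches from about 0.375 to 0.9 m from the base axis. Payload 3.1 kg.
Tool frame: the origin (TCP) lies on the centre line of the jaws, within the pads' length; the fingertips stand 19 mm ahead of it and the grasp point (between the pads) is the TCP; z points along the fingers, y is the line along which they close (so a half turn about z gives the same grasp; the last joint's range is limited). The gripper opens to 85 mm and grips with 20 to 120 N. Pads are 22 mm wide; open, the fingers measure 114 mm over their backs; the gripper's body (76 mm by 85 mm) begins 54 mm behind the grasp point. The pads swing forward as they close: fully open they stand 13 mm farther back than shut.
Start: joints at [-1.391, 0.527, 1.433, -0, 1.181, -0.178], TCP at [0.219, -0.585, 0.25] pointing down, gripper open.
Joint ranges: [-3.08, 3.08], [-0.75, 2.2], [0.22, 2.44], [-1.43, 4.57], [0, 2.65], [-2.85, 2.85]. Speed limits (rad/s): [2.79, 2.79, 3.14, 3.14, 3.14, 3.14].

### API

Orientations are given as a unit quaternion [x, y, z, w].
In Python, from station import manip gives the robot as it stands.
- The arm moves only by the tool servo_tool, never from a script. Its argument "rows" is a list that holds one entry, the list of rows, each a list of 7 numbers: the turn, a rotation vector about the tool's x, y, z in degrees, then the shift along the tool's x, y, z in m, then the gripper command: -1 is shut, 1 is fully open, values between are in proportion. In form: [[[wx, wy, wz, tx, ty, tz, jaw], ...]]. A call has 1 to 8 rows; each row shifts and turns the commanded pose from where the row before left it, along the tool's axes as they then stand; what a row does not reach is not made up. A row lasts 1/12 s, in which the tool goes at most 41.7 mm and 7.16 degrees, less where a joint would pass 70% of its speed; a pose out of reach is approached as far as the arm can. A call is refused whole if a number of a shift passes 0.0417 or a number of a turn 7.16, either way. A call with a gripper value outside its range is refused whole. The fingers move at their own pace and stop on an object; "squeeze" is the grip in N (left out, the last holds). Time passes only in rows, so rows that do not move let the fingers close. It gives the time, the measured TCP pose, the force, the opening and the grip force at its end, in the units of the state.
- manip.sense(): the state, without advancing time (a new reading comes with each control period).
- manip.snapshot(name): name is "side" or "top"; returns the picture (384x512x3 uint8, blue, green, red); there is no depth.
- manip.camera_info(name): a dict with "K" (3x3 intrinsics, pixels), "camera_from_world" (4x4, takes a point from world to camera coordinates). Camera axes: x right, y down, z forward; pixel columns grow to the right and rows downward; lengths in m; the calibration is good to about 2 mm. A picture is of the moment at which its call begins. camera_info takes no time and is no camera call.
- manip.sign_off(): hands the job in; it is judged then, once.
The state is a dict: "t": time; "q": joint angles; "qd": joint speeds; "tau": joint torques, N m; "tcp_pos": TCP position; "tool_rot": TCP orientation; "force": force on the tool from outside, world axes, zero at the start; "ft_torque": the same for the moment, N m; "finger_gap": opening from 0.0 (shut) to 1.0 (fully open); "gripper_force": force on a finger pad.
Only numpy, scipy, OpenCV 4.12 (cv2) and the standard library are available. Lean on these libraries where they do the work, as an engineer would, in place of code of your own. Each camera call takes 0.05 s, during which the arm holds its last target. There are 200 camera calls.

### The job

The twist drill lying loose on the bench belongs in the small steel drill drawer. Press the sprung release button on the drawer's top so that the tray pops out, lay the drill gently in the empty groove of the drill bed, and push the tray home by its front until the latch clicks and holds it shut. Press and push with a light hand, never ramming the tray against its stop, and leave the jars and the club head where they are.

Things in the scene. Friction and masses are not known exactly. Their poses are not given: they have to be found in the camera images.
- drill: the loose twist drill, a dark round rod lying flat on the bench, 112 mm long, 9 mm thick, about 35 g. Origin: middle of its underside; y along its length (it may lie either way round in the groove), z up. It must not be dropped or pressed into the tray with more than 20 N.
- drawer_case: grey sheet-steel drawer case screwed to the bench, 140 deep (x) x 184 wide (y) x 50 high, a 20 mm screw flange along each side. Origin: middle of its underside; the open front faces its own -x, +y is the left seen from the front, z up. Its tray slides out to -x. The robot must never push on case or tray with more than 13 N: the thin tray bends.
- latch_plate: steel plate 48 x 44 mm, packed up 2 to 9 mm above the case top at its front left corner. Origin: on the axis of the release button in its middle, a plain aluminium disc 25 mm across whose flat top is 19 mm above the origin. It goes straight down 15 mm, sprung, 2 to 5 N, and up to 12 N while it drags the latch out of the loaded tray, which is let go after 3 to 11 mm; then it is light again. Never press it with more than 22 N.
- tray (a joint): how far the tray is out, m: within 0.004 of 0 when latched, 0.085 fully out. A spring drives it out (4 N shut, 1 N out). To latch, it must go 1 to 8 mm deeper than where it then rests, differently each time as the latch is packed: the push rises to 7 to 10 N, drops at the click, and about 1 mm further a rubber stop adds some 13 N per mm. Push slowly (8 mm/s) until 11 N is felt.
- tray_front (a point): centre of the outer face of the tray's front, a plain grey panel 168 wide x 40 high (5 to 45 mm above the bench), 16 mm thick; it stands about 14 mm proud of the case front when latched and moves with the tray. Axes as the case. A label holder on its right half (-y) is 1.5 mm thick.
- groove (a point): middle of the floor of the empty groove in the tray's black drill bed, 52 mm behind the tray's front face, 11 mm above the bench; moves with the tray. It runs along the case's y, 11 mm wide, between round ridges 6 mm high that stand 30 to 70 mm left and right of the middle; the middle is clear for fingers down to the tray's sheet, 4 mm lower. A fixed drill lies in a second groove 36 mm behind.
- wax_jar: glass jar with a tin lid, 58 mm wide and high; bystander. Origin: centre of its underside.
- grease_jar: dark grease jar, 53 mm wide, 47 high; bystander. Origin: centre of its underside.
- iron_head: loose golf iron head lying flat, 77 x 119 x 16 mm; bystander. Origin: centre of its underside.
Mind the look-alikes: they are no part of the job. Of the things that look like the drill, take the one that is nearest to the robot's base at the start.

How it is judged:
On the way, in this order (a step that is already met when the one before it is completed fails the run):
1. the release is pressed and the tray pops out at least 70 mm (value of joint tray above 0.07 m), for 0.2 s.
2. the drill lies in the empty groove of the open tray, let go (x of drill in the frame of groove between -0.005 and 0.005 m and y of drill in the frame of groove between -0.016 and 0.016 m and z of drill in the frame of groove between -0.003 and 0.003 m and angle between the y axis of drill and the y axis of groove, either way round below 0.15 rad and angle between drill's own y axis and vertical between 1.5 and 1.64 rad and contact force between the fingers and drill below 0.05 N and value of joint tray above 0.06 m), for 0.2 s.
At the end, for the whole second after the job is handed in: The tray is latched shut and stays so by itself (within 5 mm of its shut place), with the drill at rest along the empty groove: within 5 mm of it across, 16 mm along, 3 mm in height and 0.15 rad (value of joint tray between -0.005 and 0.005 m and x of drill in the frame of groove between -0.005 and 0.005 m and y of drill in the frame of groove between -0.016 and 0.016 m and z of drill in the frame of groove between -0.003 and 0.003 m and angle between the y axis of drill and the y axis of groove, either way round below 0.15 rad and angle between drill's own y axis and vertical between 1.5 and 1.64 rad and contact force between the fingers and drill below 0.05 N and linear speed of drill below 0.02 m/s); the robot touches nothing.
It fails at once if the robot pushes the case or the tray with more than 13 N (contact force between any of the arm, the fingers and drawer_case above 13 N).
It fails at once if the robot presses the release or its plate with more than 22 N (contact force between any of the arm, the fingers and latch_plate above 22 N).
It fails at once if the drill is dropped or forced into the tray (more than 20 N between them) (contact force between drill and drawer_case above 20 N).
It fails at once if a jar or the club head is moved more than 20 mm (distance of any of wax_jar, grease_jar, iron_head from where it was at the start of the episode above 0.02 m).
It fails at once if a jar is tipped (angle between any of wax_jar, grease_jar's own z axis and vertical above 0.4 rad).
It also fails if it takes over 72 s, if anything falls off the work surface, if the arm or the gripper's body presses on something with over 40 N, if the wrist force passes 120 N, or if a joint passes its speed limit or range.

## Working session

There is one attempt and no reset: what is moved stays moved. The work goes in short steps, Python scripts to look and compute and a tool call to move; the robot and the scene stay as the last step left them, time stands still between calls to the robot, and variables do not carry over. Pictures are saved under pics/ and viewed, at most 10 in all, crops included, and the job is handed in when it is done.

Besides the shell and the picture viewer there is one more tool, called after "Call:" as a command line: name --argument value ..., lists and objects as JSON in quotes. servo_tool: Moves the arm, as the interface text tells. Its arguments: {"type":"object","properties":{"rows":{"type":"array","items":{"type":"array","items":{"type":"array","items":{"type":"number"}}}},"squeeze":{"type":"number"}},"required":["rows"]}

```bash
mkdir -p pics; cat > h.py <<'E'
import numpy as np,cv2
from station import manip
def snap(n,f):
    im=manip.snapshot(n); cv2.imwrite(f'pics/{f}.png',im); return im
def ray(n,u,v,z):
    c=manip.camera_info(n);K=np.array(c["K"]);T=np.array(c["camera_from_world"])
    R=T[:3,:3];o=-R.T@T[:3,3];d=R.T@np.linalg.solve(K,[u,v,1.])
    return o+d*(z-o[2])/d[2]
def proj(n,p):
    c=manip.camera_info(n);K=np.array(c["K"]);T=np.array(c["camera_from_world"])
    q=K@(T[:3,:3]@np.array(p)+T[:3,3]);return q[:2]/q[2]
def st():
    s=manip.sense();print({k:np.round(s[k],4).tolist() for k in("t","tcp_pos","tool_rot","force","finger_gap","gripper_force","q")});return s
E
python3 - <<'E'
from h import *
a=snap("top","t0");b=snap("side","s0");st()
for n in("top","side"):
    c=manip.camera_info(n);T=np.array(c["camera_from_world"]);print(n,np.array(c["K"])[0,0],(-T[:3,:3].T@T[:3,3]).round(3),T[:3,:3].round(2).tolist())
E
```

```text
{'t': 0.1, 'tcp_pos': [0.2194, -0.5846, 0.2494], 'tool_rot': [0.984, 0.1784, -0.0, -0.001], 'force': [-0.3953, -0.6872, -0.1411], 'finger_gap': 0.9994, 'gripper_force': 0.0, 'q': [-1.3905, 0.5284, 1.4338, -0.0, 1.1814, -0.1785]}
top 385.28409645101715 [ 0.394 -0.28   0.962] [[0.01, -1.0, -0.03], [-0.99, -0.01, -0.11], [0.11, 0.03, -0.99]]
side 348.35533772681583 [0.542 0.598 0.57 ] [[-1.0, 0.06, 0.01], [0.02, 0.5, -0.87], [-0.06, -0.86, -0.5]]
```

View pics/t0.png

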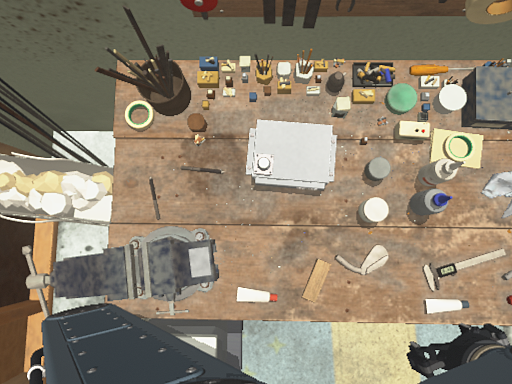

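View pics/s0.png

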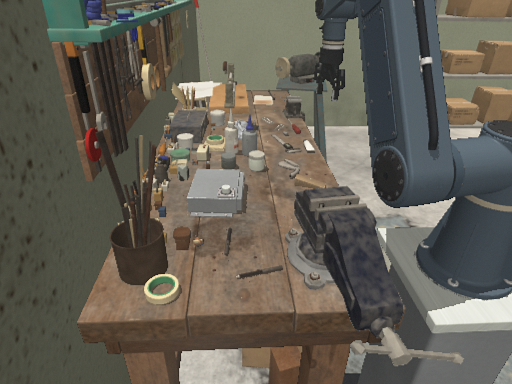

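The top view shows the drawer case around (292,155) with its button at (264,163). There are two dark rods, at (154,198) and (202,170). The wax jar is at (374,210), the grease jar at (377,169) and the club head at (372,260). The vise sits around (140,265).

```bash
python3 - <<'E'
from h import *
a=cv2.imread('pics/t0.png')
g=cv2.cvtColor(a,cv2.COLOR_BGR2GRAY)
for (x0,x1,y0,y1) in((140,170,170,222),(172,232,160,180)):
    r=g[y0:y1,x0:x1]; m=(r<62).astype(np.uint8)
    n,l,s,c=cv2.connectedComponentsWithStats(m); i=1+np.argmax(s[1:,4])
    p=np.argwhere(l==i)[:,::-1]+[x0,y0]
    (cx,cy),(w,h),an=cv2.minAreaRect(p.astype(np.float32))
    b=cv2.boxPoints(((cx,cy),(w,h),an)); 
    e=sorted([(np.linalg.norm(b[k]-b[(k+1)%4]),k) for k in range(4)])
    ends=[(b[k]+b[(k+1)%4])/2 for _,k in e[:2]]
    P=[ray("top",*q,0.0045) for q in ends]; d=P[0]-P[1];mid=(P[0]+P[1])/2
    print(s[i],ends,np.round(P,4).tolist(),"len",np.linalg.norm(d).round(4),"mid",mid.round(4),"dist",np.linalg.norm(mid[:2]),"ang",np.degrees(np.arctan2(d[1],d[0])))
big=np.vstack([np.hstack([cv2.resize(a[110:200,235:345],None,fx=5,fy=5,interpolation=cv2.INTER_CUBIC),])])
cv2.imwrite('pics/c0.png',big)
b=cv2.imread('pics/s0.png')
E
```

```text
[13 17  1  4  4] [array([153., 190.], dtype=float32), array([153., 187.], dtype=float32)] [[0.506, 0.0071, 0.0045], [0.5136, 0.0075, 0.0045]] len 0.0076 mid [0.5098 0.0073 0.0045] dist 0.5098772712138236 ang -177.437377108091
[28 10 12  2 12] [array([199.99232, 170.06157], dtype=float32), array([210.94618, 171.4308 ], dtype=float32)] [[0.5582, -0.1105, 0.0045], [0.5549, -0.1384, 0.0045]] len 0.0281 mid [ 0.5565 -0.1244  0.0045] dist 0.570273425972619 ang 83.39222416194335
```

View pics/c0.png

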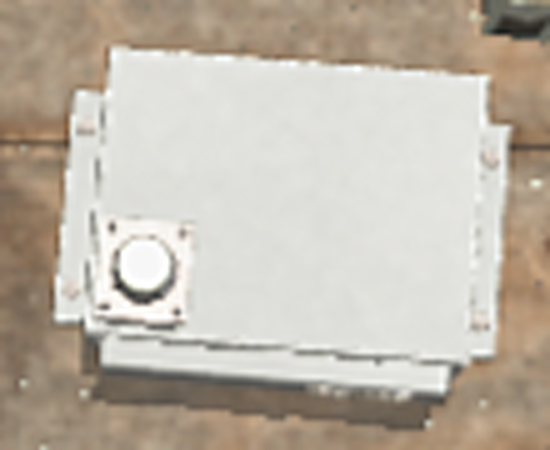

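The crop shows the case top's corners at (110,47), (488,76), (470,362) and (87,330), with the button disc at (145,265). My rod mask threshold was too tight, so I'll redo it.

```bash
python3 - <<'E'
from h import *
a=cv2.imread('pics/t0.png')
hsv=cv2.cvtColor(a,cv2.COLOR_BGR2HSV); g=cv2.cvtColor(a,cv2.COLOR_BGR2GRAY)
bl=cv2.medianBlur(g,31)
for (x0,x1,y0,y1) in((140,170,170,222),(172,232,160,180)):
    m=((bl[y0:y1,x0:x1].astype(int)-g[y0:y1,x0:x1])>22).astype(np.uint8)
    n,l,s,c=cv2.connectedComponentsWithStats(m,connectivity=8); i=1+np.argmax(s[1:,4])
    p=(np.argwhere(l==i)[:,::-1]+[x0,y0]).astype(np.float32)
    vx,vy,px,py=cv2.fitLine(p,cv2.DIST_L2,0,.01,.01).ravel()
    t=(p-[px,py])@[vx,vy]; ends=[np.array([px,py])+np.array([vx,vy])*k for k in(t.min()-.5,t.max()+.5)]
    P=[ray("top",*q,0.0045) for q in ends]; d=P[0]-P[1];mid=(P[0]+P[1])/2
    print(s[i],np.round(ends,1).tolist(),np.round(P,4).tolist(),"len",np.linalg.norm(d).round(4),"mid",mid.round(4),"dist",np.linalg.norm(mid[:2]),"ang",np.degrees(np.arctan2(d[1],d[0])))
    print([proj("side",q).round(1).tolist() for q in P])
C=[ray("top",u/5+235-.4,v/5+110-.4,.05) for u,v in((110,47),(488,76),(470,362),(87,330))]
print(np.round(C,4).tolist())
c=sum(C)/4; f=(C[2]+C[3]-C[0]-C[1]); print("case c",c,"front dir",np.degrees(np.arctan2(f[1],f[0])),[np.linalg.norm(C[k]-C[(k+1)%4]).round(4) for k in range(4)])
y=C[0]+C[3]-C[1]-C[2];print("y dir",np.degrees(np.arctan2(y[1],y[0])))
for z in(.071,.075,.079):
    b=ray("top",145/5+235-.4,265/5+110-.4,z);print(z,b.round(4),proj("side",b))
b=cv2.imread('pics/s0.png')
cv2.imwrite('pics/c1.png',np.hstack([cv2.resize(b[165:220,180:250],None,fx=6,fy=6,interpolation=cv2.INTER_CUBIC),cv2.resize(b[225:280,225:285],None,fx=6,fy=6,interpolation=cv2.INTER_CUBIC)]))
E
```

```text
[  9   8  12  42 164] [[150.10000610351562, 177.6999969482422], [158.39999389648438, 219.60000610351562]] [[0.5374, 0.0161, 0.0045], [0.4315, -0.0098, 0.0045]] len 0.1089 mid [0.4845 0.0031 0.0045] dist 0.48446294489151587 ang 13.74851239435367
[[237.9, 276.5], [283.0, 267.1]]
[  8   6  43   8 130] [[179.5, 167.8000030517578], [222.60000610351562, 171.60000610351562]] [[0.5633, -0.0581, 0.0045], [0.5549, -0.168, 0.0045]] len 0.1102 mid [ 0.5591 -0.113   0.0045] dist 0.5704293931211004 ang 85.60582510382625
[[226.6, 255.0], [230.1, 227.9]]
[[0.6777, -0.2532, 0.05], [0.6643, -0.4362, 0.05], [0.5246, -0.4266, 0.05], [0.5381, -0.2441, 0.05]]
case c [ 0.60118391 -0.34004261  0.05      ] front dir 176.18682308715915 [np.float64(0.1835), np.float64(0.1401), np.float64(0.183), np.float64(0.1399)]
y dir 85.78785144331837
0.071 [ 0.566  -0.2717  0.071 ] [225.80756617 187.64781519]
0.075 [ 0.5652 -0.2718  0.075 ] [226.04005429 186.42552238]
0.079 [ 0.5644 -0.2718  0.079 ] [226.27344261 185.19849681]
```

View pics/c1.png

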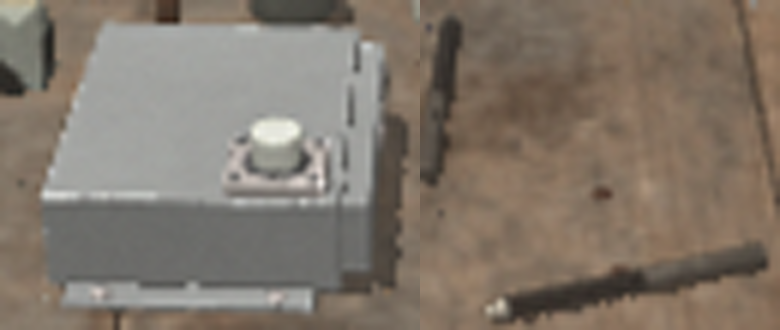

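The side view crop puts the button top near (226,186.5), so z is about 0.075. The target drill is the rod in front, at (0.4845, 0.003) and 13.7°. Case yaw is about -4°, centred at (0.601, -0.340). I'll move over the button first, with the jaws shut.

Call:
servo_tool --rows '[[[0,0,0,0.0334,-0.0132,0,-1],[0,0,0,0.0334,-0.0132,0,-1],[0,0,0,0.0334,-0.0132,0,-1],[0,0,0,0.0334,-0.0132,0,-1],[0,0,0,0.0334,-0.0132,0,-1],[0,0,0,0.0334,-0.0132,0,-1],[0,0,0,0.0334,-0.0132,0,-1],[0,0,0,0.0334,-0.0132,0,-1]]]' --squeeze 30

```text
t: 0.77
tcp_pos: [0.4335, -0.3909, 0.2499]
tool_rot: [0.984, 0.178, -0.0, -0.0]
force: [0.7, 0.1, 0.3]
finger_gap: 0.0
gripper_force: 0.0
```

Call:
servo_tool --rows '[[[0,0,0,0.0334,-0.0132,0,-1],[0,0,0,0.0334,-0.0132,0,-1],[0,0,0,0.0334,-0.0132,0,-1],[0,0,0,0.0334,-0.0132,0.03,-1],[0,0,0,0.0334,-0.0132,0.03,-1],[0,0,0,0,0,0.03,-1],[0,0,0,0,0,0.03,-1],[0,0,0,0,0,0,-1]]]'

```text
t: 1.43
tcp_pos: [0.5566, -0.2737, 0.1304]
tool_rot: [0.984, 0.179, -0.005, -0.005]
force: [-1.6, 1.0, -0.7]
finger_gap: -0.002
gripper_force: 0.0
```

```bash
cat >> h.py <<'E'
def goto(x,y,z,yaw=None):
    "remaining shift to a world point in tool axes (current), and turn about tool z"
    s=manip.sense();from scipy.spatial.transform import Rotation as Ro
    R=Ro.from_quat(s["tool_rot"]);X=R.as_matrix()[:,0];ps=np.degrees(np.arctan2(X[1],X[0]))
    print("t",round(float(s["t"]),2),"p",np.round(s["tcp_pos"],4),"F",np.round(s["force"],1),"gap",round(float(s["finger_gap"]),3),"yaw",ps.round(2),"tilt",np.round(R.as_matrix()[:,2],4),"shift",R.inv().apply(np.array([x,y,z])-s["tcp_pos"]).round(4),"wz",None if yaw is None else round(ps-yaw,2))
E
python3 - <<'E'
from h import *
goto(.565,-.272,.115,86)
E
```

```text
t 1.43 p [ 0.5566 -0.2737  0.1304] F [-1.6  1.  -0.7] gap -0.002 yaw 20.65 tilt [-0.0111  0.0081 -0.9999] shift [0.0086 0.0016 0.0153] wz -65.35
```

Call:
servo_tool --rows '[[[0,0,0,0,0,0.01,-1],[0,0,0,0,0,0.01,-1],[0,0,0,0,0,0.01,-1],[0,0,0,0,0,0,-1],[0,0,0,0,0,0,-1]]]'

```text
t: 1.85
tcp_pos: [0.5598, -0.2778, 0.1072]
tool_rot: [0.984, 0.178, 0.0, 0.0]
force: [-0.1, 0.0, 1.2]
finger_gap: 0.004
gripper_force: 0.0
```

```bash
python3 - <<'E'
from h import *
goto(.565,-.272,.100,86)
E
```

```text
t 1.85 p [ 0.5598 -0.2778  0.1072] F [-0.1  0.   1.2] gap 0.004 yaw 20.52 tilt [ 2.e-04 -1.e-04 -1.e+00] shift [ 0.0069 -0.0036  0.0072] wz -65.48
```

Call:
servo_tool --rows '[[[0,0,0,0.0035,-0.0018,0,-1],[0,0,0,0.0034,-0.0018,0,-1],[0,0,0,0,0,0.003,-1],[0,0,0,0,0,0.002,-1],[0,0,0,0,0,0,-1]]]'

```text
t: 2.27
tcp_pos: [0.565, -0.2712, 0.1017]
tool_rot: [0.984, 0.179, -0.0, -0.0]
force: [-0.3, 0.3, -0.3]
finger_gap: -0.003
gripper_force: 0.0
```

Call:
servo_tool --rows '[[[0,0,0,0,0,0.001,-1],[0,0,0,0,0,0.001,-1],[0,0,0,0,0,0.001,-1],[0,0,0,0,0,0.001,-1],[0,0,0,0,0,0.001,-1],[0,0,0,0,0,0.001,-1]]]'

```text
t: 2.77
tcp_pos: [0.5651, -0.2715, 0.0958]
tool_rot: [0.984, 0.178, -0.0, -0.0]
force: [-0.1, -0.1, -0.2]
finger_gap: -0.001
gripper_force: 0.0
```

Tips are at about z = 0.077. I'll continue down slowly.

Call:
servo_tool --rows '[[[0,0,0,0,0,0.001,-1],[0,0,0,0,0,0.001,-1],[0,0,0,0,0,0.001,-1],[0,0,0,0,0,0.001,-1],[0,0,0,0,0,0.001,-1]]]'

```text
t: 3.18
tcp_pos: [0.5652, -0.2716, 0.0923]
tool_rot: [0.984, 0.179, 0.0, 0.0]
force: [-3.1, 1.5, 10.8]
finger_gap: 0.002
gripper_force: 5.2
```

Call:
servo_tool --rows '[[[0,0,0,0,0,0.001,-1],[0,0,0,0,0,0.001,-1],[0,0,0,0,0,0.001,-1]]]'

```text
t: 3.43
tcp_pos: [0.5652, -0.2716, 0.09]
tool_rot: [0.984, 0.179, 0.0, 0.0]
force: [-2.9, 1.5, 12.4]
finger_gap: 0.001
gripper_force: 6.3
```

Call:
servo_tool --rows '[[[0,0,0,0,0,0.001,-1],[0,0,0,0,0,0.001,-1]]]'

```text
t: 3.6
tcp_pos: [0.5652, -0.2716, 0.0882]
tool_rot: [0.984, 0.179, 0.0, 0.0]
force: [-3.5, 1.4, 14.0]
finger_gap: 0.004
gripper_force: 6.9
```

Call:
servo_tool --rows '[[[0,0,0,0,0,0.001,-1],[0,0,0,0,0,0.001,-1]]]'

```text
t: 3.77
tcp_pos: [0.5653, -0.2717, 0.0858]
tool_rot: [0.984, 0.179, 0.0, 0.001]
force: [-1.4, 1.2, 4.4]
finger_gap: 0.001
gripper_force: 1.8
```

The force dropped, so the latch has let go. I'll hold briefly, lift, and look.

Call:
servo_tool --rows '[[[0,0,0,0,0,0.001,-1],[0,0,0,0,0,0,-1],[0,0,0,0,0,0,-1],[0,0,0,0,0,0,-1],[0,0,0,0,0,0,-1],[0,0,0,0,0,0,-1]]]'

```text
t: 4.27
tcp_pos: [0.5653, -0.2717, 0.083]
tool_rot: [0.984, 0.178, 0.0, 0.0]
force: [-0.7, 0.7, 3.5]
finger_gap: -0.0
gripper_force: 1.9
```

Call:
servo_tool --rows '[[[0,0,0,0,0,-0.02,-1],[0,0,0,0,0,-0.04,-1],[0,0,0,0,0,-0.04,0.3],[0,0,0,0,0,-0.02,0.3],[0,0,0,0,0,0,0.3]]]'

```text
t: 4.68
tcp_pos: [0.568, -0.2733, 0.2081]
tool_rot: [0.984, 0.179, 0.004, 0.004]
force: [-0.1, 0.3, 0.4]
finger_gap: 0.421
gripper_force: 0.0
```

```bash
python3 - <<'E'
from h import *
goto(.4845,.0031,.15,13.7)
a=snap("top","t1")
cv2.imwrite('pics/t1c.png',cv2.resize(a[110:250,130:345],None,fx=3.5,fy=3.5,interpolation=cv2.INTER_CUBIC))
E
```

```text
t 4.68 p [ 0.568  -0.2733  0.2081] F [-0.1  0.3  0.4] gap 0.421 yaw 20.57 tilt [ 0.0089 -0.0062 -0.9999] shift [ 0.0186 -0.2886  0.0557] wz 6.87
```

View pics/t1c.png

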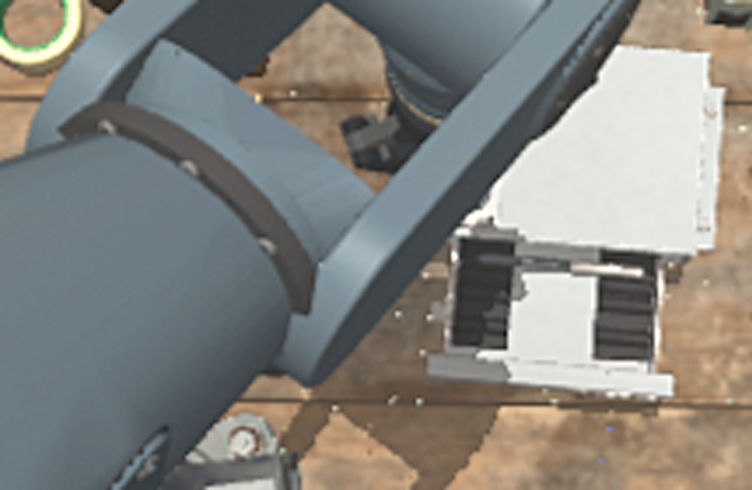

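The tray is out and the second drill lies in the rear groove. The empty groove shows in the black bed. Next I'll move to the loose drill.

Call:
servo_tool --rows '[[[0,0,0,0.0023,-0.036,0,0],[0,0,0,0.0023,-0.036,0,0],[0,0,0,0.0023,-0.036,0,0],[0,0,0,0.0023,-0.036,0,0],[0,0,0,0.0023,-0.036,0,0],[0,0,0,0.0023,-0.036,0,0],[0,0,0,0.0023,-0.036,0,0],[0,0,0,0.0025,-0.036,0,0]]]'

```text
t: 5.4
tcp_pos: [0.4793, 0.0064, 0.201]
tool_rot: [0.984, 0.178, -0.002, -0.001]
force: [0.4, -0.3, 0.4]
finger_gap: 0.498
gripper_force: 0.0
```

Call:
servo_tool --rows '[[[0,0,3.4,0,0,0.02,0],[0,0,3.4,0,0,0.03,0],[0,0,0,0,0,0.03,0],[0,0,0,0,0,0.02,0],[0,0,0,0,0,0,0],[0,0,0,0,0,0,0]]]'

```text
t: 5.9
tcp_pos: [0.4796, 0.0051, 0.101]
tool_rot: [0.993, 0.12, -0.003, -0.001]
force: [0.5, 0.1, 0.3]
finger_gap: 0.497
gripper_force: 0.0
```

```bash
python3 - <<'E'
from h import *
goto(.4845,.0031,.04,13.7)
E
```

```text
t 5.9 p [0.4796 0.0051 0.101 ] F [0.5 0.1 0.3] gap 0.497 yaw 13.75 tilt [-0.0057  0.0014 -1.    ] shift [0.0046 0.0032 0.061 ] wz 0.05
```

Call:
servo_tool --rows '[[[0,0,0,0.0046,0.0032,0.02,0],[0,0,0,0,0,0.02,0],[0,0,0,0,0,0.015,0],[0,0,0,0,0,0.01,-0.3],[0,0,0,0,0,0.006,-0.5],[0,0,0,0,0,0,-0.5],[0,0,0,0,0,0,-0.5],[0,0,0,0,0,0,-0.5]]]'

```text
t: 6.57
tcp_pos: [0.4872, 0.0026, 0.0327]
tool_rot: [0.993, 0.12, 0.001, 0.0]
force: [0.9, -0.5, 0.1]
finger_gap: 0.25
gripper_force: 0.0
```

```bash
python3 - <<'E'
from h import *
goto(.4845,.0031,.021,13.7)
a=snap("side","s2")
cv2.imwrite('pics/s2c.png',cv2.resize(a[190:310,190:350],None,fx=4,fy=4,interpolation=cv2.INTER_CUBIC))
E
```

```text
t 6.57 p [0.4872 0.0026 0.0327] F [ 0.9 -0.5  0.1] gap 0.25 yaw 13.76 tilt [ 1.6e-03 -3.0e-04 -1.0e+00] shift [-0.0025 -0.0012  0.0117] wz 0.06
```

View pics/s2c.png

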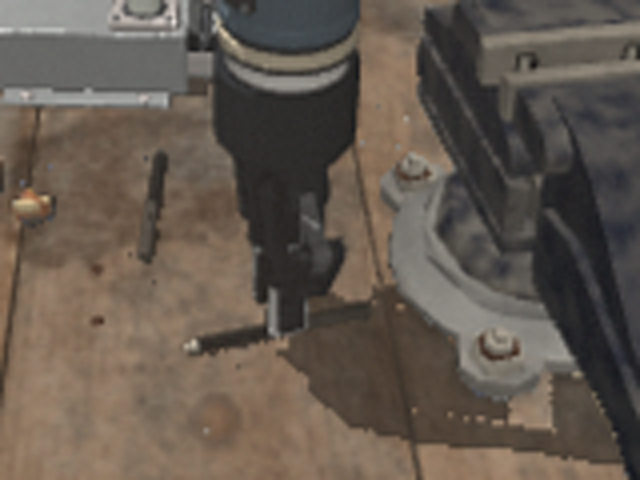

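The fingers straddle the drill near its middle: rod ends are at crop (192,347) and (375,303), fingers at (287,320). I'll go down and grip.

Call:
servo_tool --rows '[[[0,0,0,-0.0025,-0.0012,0.005,-0.5],[0,0,0,0,0,0.004,-0.5],[0,0,0,0,0,0.0025,-0.5],[0,0,0,0,0,0,-0.5],[0,0,0,0,0,0,-0.5]]]'

```text
t: 7.03
tcp_pos: [0.4838, 0.0033, 0.0201]
tool_rot: [0.993, 0.12, -0.0, -0.0]
force: [0.1, -0.3, -0.0]
finger_gap: 0.251
gripper_force: 0.0
```

Call:
servo_tool --rows '[[[0,0,0,0,0,0,-1],[0,0,0,0,0,0,-1],[0,0,0,0,0,0,-1],[0,0,0,0,0,0,-1],[0,0,0,0,0,0,-1],[0,0,0,0,0,0,-1]]]' --squeeze 35

```text
t: 7.53
tcp_pos: [0.484, 0.0032, 0.0205]
tool_rot: [0.993, 0.12, 0.0, 0.0]
force: [0.2, -0.7, 1.3]
finger_gap: 0.09
gripper_force: 37.0
```

Call:
servo_tool --rows '[[[0,0,0,0,0,-0.01,-1],[0,0,0,0,0,-0.03,-1],[0,0,-7.1,0,0,-0.03,-1],[0,0,-7.1,0,0,-0.03,-1],[0,0,-7.1,0,0,-0.02,-1],[0,0,-7.1,0,0,0,-1],[0,0,-7.1,0,0,0,-1],[0,0,0,0,0,0,-1]]]'

```text
t: 8.2
tcp_pos: [0.4839, 0.0033, 0.1417]
tool_rot: [0.909, 0.418, 0.001, 0.001]
force: [-0.4, 0.6, 0.2]
finger_gap: 0.089
gripper_force: 36.9
```

```bash
python3 - <<'E'
from h import *
goto(.4845,-.3318,.14,86)
a=snap("top","t2")
print(proj("top",(.4845,-.3318,.011)))
cv2.imwrite('pics/t2c.png',cv2.resize(a[110:230,120:345],None,fx=3.5,fy=3.5,interpolation=cv2.INTER_CUBIC)[:,:])
E
```

```text
t 8.2 p [0.4839 0.0033 0.1417] F [-0.4  0.6  0.2] gap 0.089 yaw 49.38 tilt [ 1.6e-03 -4.0e-04 -1.0e+00] shift [-0.254   0.2186  0.0018] wz -36.62
[287.63776092 199.84924489]
```

View pics/t2c.png

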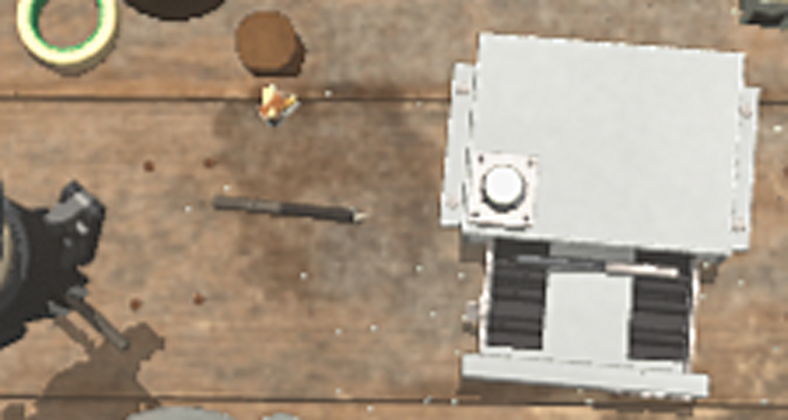

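The empty tray is fully visible. The groove should fall near crop (587,314), and the fixed drill is near crop row 268. Intensity profiles will sharpen that.

```bash
python3 - <<'E'
from h import *
a=cv2.imread('pics/t2.png');g=cv2.cvtColor(a,cv2.COLOR_BGR2GRAY).astype(int)
for lo,hi in((262,275),(302,316)):
    s=np.zeros(50)
    for c in range(lo,hi):  # shear with yaw: rows drop with column
        d=(c-287.6)*np.tan(np.radians(3.6))
        s+=np.interp(np.arange(175,225)+d,np.arange(384),g[:,c])
    print(lo,dict(zip(range(175,225),(s/(hi-lo)).astype(int).tolist())))
# expected rows at column 287.6 of things, given case pose, tray out .085
c0=np.array([.6012,-.3400]);ex=np.array([.9976,-.0698])
for n,off,z in(("front top edge",.169,.045),("panel rear top",.153,.045),("groove floor",.117,.011),("fixed drill top",.081,.020),("ridge f",.117+.0085,.017),("ridge b",.117-.0085,.017)):
    p=c0-ex*off;print(n,proj("top",(*p,z)).round(1))
# side edges of panel: 168 wide
print(g[214:220:2,245:330].tolist()[0])
ey=np.array([.0698,.9976]);print([proj("top",(*(c0-ex*.161+ey*k),.045)).round(1).tolist() for k in(.084,-.084)])
E
```

```text
262 {175: 198, 176: 166, 177: 205, 178: 212, 179: 128, 180: 60, 181: 59, 182: 59, 183: 63, 184: 97, 185: 99, 186: 81, 187: 70, 188: 72, 189: 80, 190: 72, 191: 63, 192: 66, 193: 68, 194: 80, 195: 74, 196: 62, 197: 70, 198: 85, 199: 88, 200: 87, 201: 80, 202: 66, 203: 74, 204: 76, 205: 62, 206: 62, 207: 80, 208: 83, 209: 77, 210: 98, 211: 205, 212: 221, 213: 202, 214: 215, 215: 219, 216: 217, 217: 217, 218: 221, 219: 188, 220: 115, 221: 85, 222: 87, 223: 89, 224: 92}
302 {175: 222, 176: 223, 177: 225, 178: 227, 179: 199, 180: 112, 181: 57, 182: 57, 183: 55, 184: 97, 185: 182, 186: 194, 187: 121, 188: 67, 189: 71, 190: 80, 191: 70, 192: 62, 193: 65, 194: 69, 195: 80, 196: 73, 197: 60, 198: 72, 199: 86, 200: 87, 201: 88, 202: 80, 203: 67, 204: 75, 205: 77, 206: 63, 207: 65, 208: 81, 209: 84, 210: 78, 211: 106, 212: 208, 213: 218, 214: 202, 215: 218, 216: 226, 217: 224, 218: 222, 219: 224, 220: 195, 221: 179, 222: 129, 223: 90, 224: 79}
front top edge [286.8 220.3]
panel rear top [287.3 213.5]
groove floor [287.7 199.9]
fixed drill top [289. 185.]
ridge f [287.5 203.1]
ridge b [288.  196.2]
[152, 150, 149, 148, 144, 148, 125, 191, 221, 218, 216, 216, 216, 217, 217, 218, 218, 218, 218, 217, 216, 217, 218, 218, 220, 221, 221, 222, 222, 221, 220, 221, 221, 221, 219, 218, 221, 219, 215, 215, 215, 212, 210, 205, 218, 216, 209, 205, 198, 188, 188, 184, 202, 197, 190, 189, 221, 230, 230, 230, 231, 232, 233, 232, 233, 233, 234, 227, 224, 231, 148, 182, 166, 141, 140, 137, 137, 137, 141, 144, 143, 141, 140, 137, 144]
[[251.8, 214.0], [322.5, 219.9]]
```

The groove plateau is centred at row 199.8, against a predicted 199.9, so the case pose is confirmed. Groove target is (0.4845, -0.3318).

Call:
servo_tool --rows '[[[0,0,-6.1,0,0,0,-1],[0,0,-6.1,0,0,0,-1],[0,0,-6.1,0,0,0,-1],[0,0,-6.1,0,0,0,-1],[0,0,-6.1,0,0,0,-1],[0,0,-6.1,0,0,0,-1],[0,0,0,0,0,0,-1]]]'

```text
t: 8.83
tcp_pos: [0.4835, 0.0033, 0.1402]
tool_rot: [0.733, 0.681, -0.0, -0.0]
force: [-0.6, -0.1, -0.6]
finger_gap: 0.085
gripper_force: 36.9
```

Call:
servo_tool --rows '[[[0,0,0,-0.037,0.0027,0,-1],[0,0,0,-0.037,0.0027,0,-1],[0,0,0,-0.037,0.0027,0,-1],[0,0,0,-0.037,0.0027,0,-1],[0,0,0,-0.037,0.0027,0,-1],[0,0,0,-0.037,0.0027,0,-1],[0,0,0,-0.037,0.0027,0,-1],[0,0,0,-0.037,0.0027,0,-1]]]'

```text
t: 9.5
tcp_pos: [0.4835, -0.2952, 0.1402]
tool_rot: [0.734, 0.679, 0.0, -0.001]
force: [0.5, 0.1, 0.7]
finger_gap: 0.089
gripper_force: 36.9
```

Call:
servo_tool --rows '[[[0,0,0,-0.02,0.0015,0,-1],[0,0,0,-0.012,0.0012,0,-1],[0,0,0,0,0,0,-1],[0,0,0,0,0,0,-1],[0,0,0,0,0,0,-1]]]'

```text
t: 9.92
tcp_pos: [0.4839, -0.3234, 0.14]
tool_rot: [0.732, 0.681, 0.0, -0.001]
force: [-1.1, 0.6, -0.0]
finger_gap: 0.089
gripper_force: 36.9
```

```bash
python3 - <<'E'
from h import *
goto(.4845,-.3318,.06,86)
E
```

```text
t 9.92 p [ 0.4839 -0.3234  0.14  ] F [-1.1  0.6 -0. ] gap 0.089 yaw 85.84 tilt [-0.0018  0.0024 -1.    ] shift [-0.0085  0.0014  0.0799] wz -0.16
```

Call:
servo_tool --rows '[[[0,0,0,-0.0085,0.0014,0.02,-1],[0,0,0,0,0,0.03,-1],[0,0,0,0,0,0.02,-1],[0,0,0,0,0,0.012,-1],[0,0,0,0,0,0.006,-1],[0,0,0,0,0,0,-1],[0,0,0,0,0,0,-1]]]'

```text
t: 10.5
tcp_pos: [0.4857, -0.3338, 0.0529]
tool_rot: [0.732, 0.681, 0.0, 0.0]
force: [-0.3, -0.4, 0.5]
finger_gap: 0.086
gripper_force: 36.9
```

```bash
python3 - <<'E'
from h import *
goto(.4845,-.3318,.035,86)
a=snap("side","s3");b=snap("top","t3")
cv2.imwrite('pics/s3c.png',np.hstack([cv2.resize(a[160:250,170:270],(500,450),interpolation=cv2.INTER_CUBIC),cv2.resize(b[165:230,250:292],(290,450),interpolation=cv2.INTER_CUBIC)]))
E
```

```text
t 10.5 p [ 0.4857 -0.3338  0.0529] F [-0.3 -0.4  0.5] gap 0.086 yaw 85.9 tilt [ 4.e-04 -3.e-04 -1.e+00] shift [ 0.0019 -0.0014  0.0179] wz -0.1
```

View pics/s3c.png

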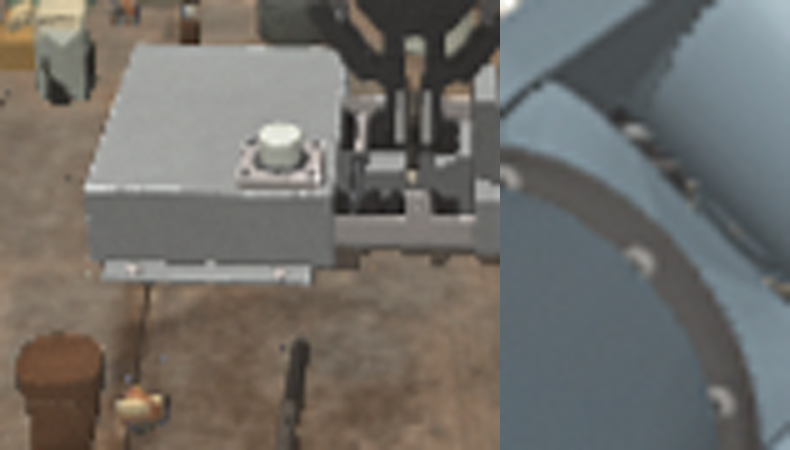

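In the side crop the drill's light tip hangs at (411,175), directly above the gap between the dark ridges near (413,203). I'll lower gently.

Call:
servo_tool --rows '[[[0,0,0,0.0019,-0.0014,0.004,-1],[0,0,0,0,0,0.004,-1],[0,0,0,0,0,0.003,-1],[0,0,0,0,0,0.003,-1],[0,0,0,0,0,0.002,-1],[0,0,0,0,0,0,-1]]]'

```text
t: 11.1
tcp_pos: [0.4837, -0.3321, 0.0358]
tool_rot: [0.732, 0.681, -0.0, -0.001]
force: [0.0, -0.8, -0.2]
finger_gap: 0.085
gripper_force: 36.9
```

Call:
servo_tool --rows '[[[0,0,0,0,0,0.001,-1],[0,0,0,0,0,0.001,-1],[0,0,0,0,0,0.001,-1],[0,0,0,0,0,0.0005,-1],[0,0,0,0,0,0,-1]]]'

```text
t: 11.52
tcp_pos: [0.484, -0.3322, 0.0328]
tool_rot: [0.732, 0.681, 0.0, -0.0]
force: [-0.6, -0.4, -0.8]
finger_gap: 0.087
gripper_force: 36.9
```

Call:
servo_tool --rows '[[[0,0,0,0,0,0.0005,-1],[0,0,0,0,0,0.0005,-1],[0,0,0,0,0,0,-1],[0,0,0,0,0,0,-1]]]'

```text
t: 11.85
tcp_pos: [0.484, -0.3322, 0.0319]
tool_rot: [0.732, 0.681, 0.0, -0.0]
force: [0.1, -1.2, -0.8]
finger_gap: 0.091
gripper_force: 36.9
```

Call:
servo_tool --rows '[[[0,0,0,0,0,0.0005,-1],[0,0,0,0,0,0,-1],[0,0,0,0,0,0,-1]]]'

```text
t: 12.1
tcp_pos: [0.4841, -0.3323, 0.0315]
tool_rot: [0.732, 0.681, 0.0, 0.0]
force: [-0.2, -1.2, 0.3]
finger_gap: 0.091
gripper_force: 37.0
```

Call:
servo_tool --rows '[[[0,0,0,0,0,0,-0.74],[0,0,0,0,0,0,-0.68],[0,0,0,0,0,0,-0.6],[0,0,0,0,0,0,-0.55],[0,0,0,0,0,0,-0.55],[0,0,0,0,0,0,-0.55]]]'

```text
t: 12.6
tcp_pos: [0.484, -0.3322, 0.0314]
tool_rot: [0.732, 0.681, 0.0, -0.0]
force: [-0.1, -0.4, 0.1]
finger_gap: 0.229
gripper_force: 0.0
```

Call:
servo_tool --rows '[[[0,0,0,0,0,-0.005,-0.55],[0,0,0,0,0,-0.015,-0.55],[0,0,0,0,0,-0.03,-0.55],[0,0,0,0,0,-0.04,-0.55],[0,0,0,0,0,-0.04,-1],[0,0,0,0,0,-0.02,-1],[0,0,0,0,0,0,-1],[0,0,0,0,0,0,-1]]]'

```text
t: 13.27
tcp_pos: [0.4845, -0.3327, 0.1832]
tool_rot: [0.732, 0.681, 0.0, 0.002]
force: [-0.0, 0.8, -0.7]
finger_gap: -0.006
gripper_force: 0.0
```

```bash
python3 - <<'E'
from h import *
goto(.40,-.45,.18)
a=snap("side","s4")
cv2.imwrite('pics/s4c.png',cv2.resize(a[170:230,215:295],(800,600),interpolation=cv2.INTER_CUBIC))
E
```

```text
t 13.27 p [ 0.4845 -0.3327  0.1832] F [-0.   0.8 -0.7] gap -0.006 yaw 85.86 tilt [ 0.0026 -0.0026 -1.    ] shift [-0.1231 -0.0758  0.0033] wz None
```

View pics/s4c.png

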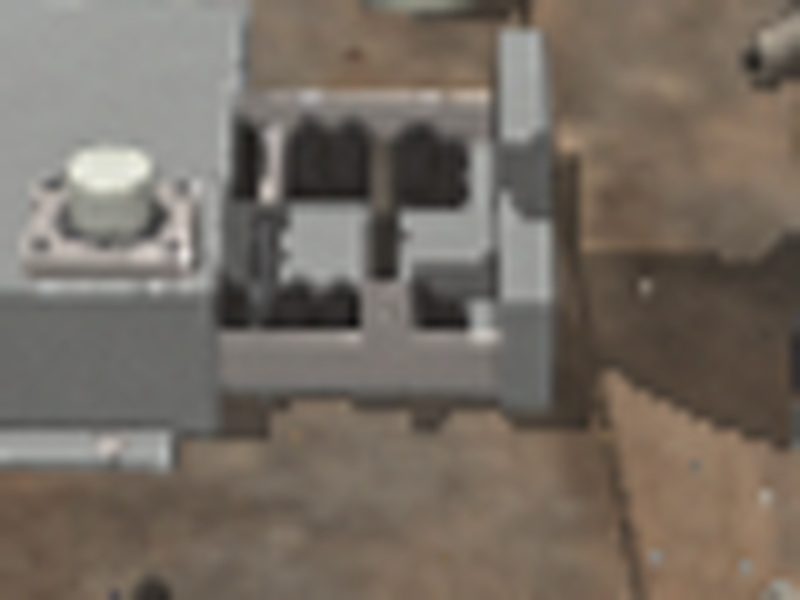

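The drill lies in the groove, as the rod near crop column 383 between the ridges. Next I'll move in front of the tray, jaws shut, left of the label.

Call:
servo_tool --rows '[[[0,0,0,0.005,-0.03,0,-1],[0,0,0,0.005,-0.03,0,-1],[0,0,0,0.005,-0.03,0,-1],[0,0,0,0,0,0,-1],[0,0,0,0,0,0.03,-1],[0,0,0,0,0,0.03,-1],[0,0,0,0,0,0,-1],[0,0,0,0,0,0,-1]]]'

```text
t: 13.98
tcp_pos: [0.3941, -0.3092, 0.1192]
tool_rot: [0.732, 0.681, 0.0, -0.004]
force: [0.2, -0.4, -0.4]
finger_gap: -0.0
gripper_force: 0.0
```

```bash
python3 - <<'E'
from h import *
goto(.3937,-.3114,.042,86)
E
```

```text
t 13.98 p [ 0.3941 -0.3092  0.1192] F [ 0.2 -0.4 -0.4] gap -0.0 yaw 85.85 tilt [-0.0045  0.0056 -1.    ] shift [-0.0026  0.0002  0.0772] wz -0.15
```

Call:
servo_tool --rows '[[[0,0,0,-0.002,0,0.03,-1],[0,0,0,0,0,0.03,-1],[0,0,0,0,0,0.017,-1],[0,0,0,0,0,0,-1],[0,0,0,0,0,0,-1]]]'

```text
t: 14.4
tcp_pos: [0.3955, -0.3129, 0.0446]
tool_rot: [0.732, 0.681, 0.0, -0.0]
force: [0.1, 0.4, -0.1]
finger_gap: 0.002
gripper_force: 0.0
```

Call:
servo_tool --rows '[[[0,0,0,0,0.005,0,-1],[0,0,0,0,0.005,0,-1],[0,0,0,0,0.003,0,-1],[0,0,0,0,0.002,0,-1],[0,0,0,0,0.001,0,-1],[0,0,0,0,0.001,0,-1]]]'

```text
t: 14.9
tcp_pos: [0.4125, -0.3141, 0.0449]
tool_rot: [0.732, 0.681, -0.0, 0.0]
force: [-1.1, 0.7, -0.1]
finger_gap: 0.004
gripper_force: 0.0
```

Call:
servo_tool --rows '[[[0,0,0,0,0.001,0,-1],[0,0,0,0,0.001,0,-1],[0,0,0,0,0.001,0,-1],[0,0,0,0,0.001,0,-1],[0,0,0,0,0.001,0,-1],[0,0,0,0,0.001,0,-1]]]'

```text
t: 15.4
tcp_pos: [0.4181, -0.3144, 0.0443]
tool_rot: [0.732, 0.681, -0.0, -0.0]
force: [-0.4, -0.8, 0.2]
finger_gap: 0.002
gripper_force: 0.0
```

Call:
servo_tool --rows '[[[0,0,0,0,0.001,0.001,-1],[0,0,0,0,0.001,0.001,-1],[0,0,0,0,0.001,0.001,-1],[0,0,0,0,0.001,0,-1],[0,0,0,0,0.001,0,-1],[0,0,0,0,0.001,0,-1],[0,0,0,0,0.001,0,-1],[0,0,0,0,0.001,0,-1]]]'

```text
t: 16.07
tcp_pos: [0.4259, -0.3147, 0.0412]
tool_rot: [0.732, 0.681, -0.0, -0.0]
force: [-3.7, -0.5, -1.0]
finger_gap: -0.0
gripper_force: 0.8
```

Call:
servo_tool --rows '[[[0,0,0,0,0.001,0,-1],[0,0,0,0,0.001,0,-1],[0,0,0,0,0.001,0,-1],[0,0,0,0,0.001,0,-1],[0,0,0,0,0.001,0,-1],[0,0,0,0,0.001,0,-1]]]'

```text
t: 16.57
tcp_pos: [0.432, -0.3152, 0.0413]
tool_rot: [0.732, 0.681, 0.0, -0.0]
force: [-1.6, -0.5, -1.2]
finger_gap: 0.001
gripper_force: 0.9
```

Call:
servo_tool --rows '[[[0,0,0,0,0.0015,0,-1],[0,0,0,0,0.0015,0,-1],[0,0,0,0,0.0015,0,-1],[0,0,0,0,0.0015,0,-1],[0,0,0,0,0.0015,0,-1],[0,0,0,0,0.0015,0,-1],[0,0,0,0,0.0015,0,-1],[0,0,0,0,0.0015,0,-1]]]'

```text
t: 17.23
tcp_pos: [0.4441, -0.3161, 0.0413]
tool_rot: [0.732, 0.681, -0.0, -0.0]
force: [-2.4, 1.0, -2.0]
finger_gap: -0.001
gripper_force: 1.2
```

Call:
servo_tool --rows '[[[0,0,0,0,0.0015,0,-1],[0,0,0,0,0.0015,0,-1],[0,0,0,0,0.0015,0,-1],[0,0,0,0,0.0015,0,-1],[0,0,0,0,0.0015,0,-1],[0,0,0,0,0.0015,0,-1],[0,0,0,0,0.0015,0,-1],[0,0,0,0,0.0015,0,-1]]]'

```text
t: 17.9
tcp_pos: [0.456, -0.3171, 0.0413]
tool_rot: [0.732, 0.681, -0.0, -0.0]
force: [-2.9, 1.5, -2.3]
finger_gap: -0.001
gripper_force: 1.4
```

Call:
servo_tool --rows '[[[0,0,0,0,0.0015,0,-1],[0,0,0,0,0.0015,0,-1],[0,0,0,0,0.0015,0,-1],[0,0,0,0,0.0015,0,-1],[0,0,0,0,0.0015,0,-1],[0,0,0,0,0.0015,0,-1],[0,0,0,0,0.0015,0,-1],[0,0,0,0,0.0015,0,-1]]]'

```text
t: 18.57
tcp_pos: [0.468, -0.318, 0.0413]
tool_rot: [0.732, 0.681, -0.0, -0.0]
force: [-3.0, 1.1, -2.3]
finger_gap: -0.004
gripper_force: 1.6
```

Call:
servo_tool --rows '[[[0,0,0,0,0.0015,0,-1],[0,0,0,0,0.0015,0,-1],[0,0,0,0,0.0015,0,-1],[0,0,0,0,0.0015,0,-1],[0,0,0,0,0.0015,0,-1],[0,0,0,0,0.0015,0,-1],[0,0,0,0,0.0015,0,-1],[0,0,0,0,0.0015,0,-1]]]'

```text
t: 19.23
tcp_pos: [0.48, -0.3189, 0.0413]
tool_rot: [0.732, 0.681, -0.0, -0.0]
force: [-2.4, 1.3, -2.7]
finger_gap: 0.001
gripper_force: 1.8
```

Call:
servo_tool --rows '[[[0,0,0,0,0.0015,0,-1],[0,0,0,0,0.0015,0,-1],[0,0,0,0,0.0015,0,-1],[0,0,0,0,0.0015,0,-1],[0,0,0,0,0.001,0,-1],[0,0,0,0,0.001,0,-1],[0,0,0,0,0.001,0,-1],[0,0,0,0,0.001,0,-1]]]'

```text
t: 19.9
tcp_pos: [0.4899, -0.3196, 0.0413]
tool_rot: [0.732, 0.681, -0.0, -0.0]
force: [-4.6, 1.5, -3.0]
finger_gap: -0.001
gripper_force: 1.9
```

Call:
servo_tool --rows '[[[0,0,0,0,0.0006,0,-1],[0,0,0,0,0.0006,0,-1],[0,0,0,0,0.0006,0,-1],[0,0,0,0,0.0006,0,-1],[0,0,0,0,0.0006,0,-1],[0,0,0,0,0.0006,0,-1]]]'

```text
t: 20.4
tcp_pos: [0.4935, -0.3199, 0.0414]
tool_rot: [0.732, 0.681, -0.0, -0.0]
force: [-4.9, 1.6, -2.4]
finger_gap: 0.0
gripper_force: 2.0
```

Call:
servo_tool --rows '[[[0,0,0,0,0.0006,0,-1],[0,0,0,0,0.0006,0,-1],[0,0,0,0,0.0006,0,-1],[0,0,0,0,0.0006,0,-1],[0,0,0,0,0.0006,0,-1],[0,0,0,0,0.0006,0,-1]]]'

```text
t: 20.9
tcp_pos: [0.4964, -0.3201, 0.0414]
tool_rot: [0.732, 0.681, -0.0, -0.001]
force: [-5.9, 0.5, -1.9]
finger_gap: -0.001
gripper_force: 3.1
```

Call:
servo_tool --rows '[[[0,0,0,0,0.0006,0,-1],[0,0,0,0,0.0006,0,-1],[0,0,0,0,0.0006,0,-1],[0,0,0,0,0.0006,0,-1]]]'

```text
t: 21.23
tcp_pos: [0.4986, -0.3202, 0.0414]
tool_rot: [0.732, 0.681, -0.0, -0.001]
force: [-6.7, 0.9, -1.2]
finger_gap: -0.002
gripper_force: 3.3
```

Call:
servo_tool --rows '[[[0,0,0,0,0.0006,0,-1],[0,0,0,0,0.0006,0,-1]]]'

```text
t: 21.4
tcp_pos: [0.4997, -0.3203, 0.0414]
tool_rot: [0.732, 0.681, -0.001, -0.001]
force: [-6.3, 0.2, -1.8]
finger_gap: -0.0
gripper_force: 3.4
```

Call:
servo_tool --rows '[[[0,0,0,0,0.0006,0,-1],[0,0,0,0,0.0006,0,-1]]]'

```text
t: 21.57
tcp_pos: [0.5008, -0.3204, 0.0413]
tool_rot: [0.732, 0.681, -0.001, -0.001]
force: [-6.9, 0.8, -0.8]
finger_gap: -0.003
gripper_force: 3.5
```

Call:
servo_tool --rows '[[[0,0,0,0,0.0006,0,-1],[0,0,0,0,0.0006,0,-1]]]'

```text
t: 21.73
tcp_pos: [0.5019, -0.3204, 0.0414]
tool_rot: [0.732, 0.681, -0.001, -0.001]
force: [-6.5, 0.6, -0.7]
finger_gap: 0.001
gripper_force: 3.6
```

Call:
servo_tool --rows '[[[0,0,0,0,0.0006,0,-1],[0,0,0,0,0.0006,0,-1]]]'

```text
t: 21.9
tcp_pos: [0.503, -0.3206, 0.0413]
tool_rot: [0.732, 0.681, -0.001, -0.001]
force: [-7.7, 0.3, -0.5]
finger_gap: -0.003
gripper_force: 3.7
```

Call:
servo_tool --rows '[[[0,0,0,0,0.0006,0,-1]]]'

```text
t: 21.98
tcp_pos: [0.5036, -0.3206, 0.0414]
tool_rot: [0.732, 0.681, -0.001, -0.001]
force: [-7.1, 0.3, -1.1]
finger_gap: -0.005
gripper_force: 3.8
```

Call:
servo_tool --rows '[[[0,0,0,0,0.0006,0,-1],[0,0,0,0,0.0006,0,-1]]]'

```text
t: 22.15
tcp_pos: [0.5047, -0.3206, 0.0413]
tool_rot: [0.732, 0.681, -0.001, -0.001]
force: [-7.6, 0.8, -0.7]
finger_gap: 0.0
gripper_force: 3.9
```

Call:
servo_tool --rows '[[[0,0,0,0,0.0006,0,-1]]]'

```text
t: 22.23
tcp_pos: [0.5053, -0.3207, 0.0414]
tool_rot: [0.732, 0.681, -0.001, -0.001]
force: [-7.6, 0.1, -0.4]
finger_gap: 0.002
gripper_force: 3.9
```

Call:
servo_tool --rows '[[[0,0,0,0,0.0006,0,-1]]]'

```text
t: 22.32
tcp_pos: [0.5058, -0.3207, 0.0414]
tool_rot: [0.732, 0.681, -0.001, -0.001]
force: [-7.2, 0.1, 0.6]
finger_gap: -0.002
gripper_force: 4.0
```

Call:
servo_tool --rows '[[[0,0,0,0,0.0006,0,-1]]]'

```text
t: 22.4
tcp_pos: [0.5064, -0.3208, 0.0413]
tool_rot: [0.732, 0.681, -0.001, -0.001]
force: [-9.1, 0.1, -0.7]
finger_gap: -0.0
gripper_force: 4.0
```

Call:
servo_tool --rows '[[[0,0,0,0,0.0006,0,-1]]]'

```text
t: 22.48
tcp_pos: [0.5069, -0.3208, 0.0413]
tool_rot: [0.732, 0.681, -0.001, -0.001]
force: [-8.2, -0.1, -0.8]
finger_gap: -0.003
gripper_force: 4.1
```

Call:
servo_tool --rows '[[[0,0,0,0,0.0006,0,-1]]]'

```text
t: 22.57
tcp_pos: [0.5075, -0.3209, 0.0414]
tool_rot: [0.732, 0.681, -0.001, -0.001]
force: [-9.1, -0.1, 0.2]
finger_gap: -0.001
gripper_force: 4.1
```

Call:
servo_tool --rows '[[[0,0,0,0,0.0006,0,-1]]]'

```text
t: 22.65
tcp_pos: [0.5088, -0.321, 0.0414]
tool_rot: [0.732, 0.681, -0.0, -0.001]
force: [-4.4, 1.1, -3.1]
finger_gap: -0.005
gripper_force: 2.3
```

Call:
servo_tool --rows '[[[0,0,0,0,0.0006,0,-1]]]'

```text
t: 22.73
tcp_pos: [0.5097, -0.321, 0.0413]
tool_rot: [0.732, 0.681, -0.0, -0.001]
force: [-6.3, 1.1, -1.5]
finger_gap: 0.0
gripper_force: 3.6
```

Call:
servo_tool --rows '[[[0,0,0,0,0.0005,0,-1]]]'

```text
t: 22.82
tcp_pos: [0.5097, -0.321, 0.0413]
tool_rot: [0.732, 0.681, -0.001, -0.001]
force: [-8.6, -0.4, -0.9]
finger_gap: -0.001
gripper_force: 4.1
```

The force dropped from 9 to 4.4 N at x = 0.508, then rose against the rubber stop. That is the click, so I'll back off slowly and check.

Call:
servo_tool --rows '[[[0,0,0,0,-0.0007,0,-1],[0,0,0,0,-0.001,0,-1],[0,0,0,0,-0.0015,0,-1],[0,0,0,0,-0.002,0,-1],[0,0,0,0,-0.002,0,-1],[0,0,0,0,-0.002,0,-1],[0,0,0,0,-0.002,0,-1],[0,0,0,0,-0.002,0,-1]]]'

```text
t: 23.48
tcp_pos: [0.4994, -0.3219, 0.0424]
tool_rot: [0.732, 0.681, 0.0, 0.003]
force: [-0.1, 0.4, 0.2]
finger_gap: -0.004
gripper_force: 0.0
```

Call:
servo_tool --rows '[[[0,0,0,0,-0.02,0,-1],[0,0,0,0,-0.03,0,-1],[0,0,0,0,-0.03,-0.02,-1],[0,0,0,0,-0.02,-0.04,-1],[0,0,0,0,0,-0.04,-1],[0,0,0,0,0,-0.04,-1],[0,0,0,0,0,0,-1],[0,0,0,0,0,0,-1]]]'

```text
t: 24.15
tcp_pos: [0.4012, -0.3155, 0.1819]
tool_rot: [0.732, 0.681, -0.0, 0.005]
force: [-0.7, 0.3, 0.0]
finger_gap: 0.0
gripper_force: 0.0
```

```bash
python3 - <<'E'
from h import *
goto(.4,-.32,.18)
a=snap("side","s5");b=snap("top","t5")
cv2.imwrite('pics/s5c.png',np.hstack([cv2.resize(a[160:230,170:260],(450,350),interpolation=cv2.INTER_CUBIC),cv2.resize(b[110:210,240:340],(350,350),interpolation=cv2.INTER_CUBIC)]))
E
```

```text
t 24.15 p [ 0.4012 -0.3155  0.1819] F [-0.7  0.3  0. ] gap 0.0 yaw 85.84 tilt [ 0.0067 -0.0079 -0.9999] shift [-0.0046 -0.0008  0.002 ] wz None
```

View pics/s5c.png

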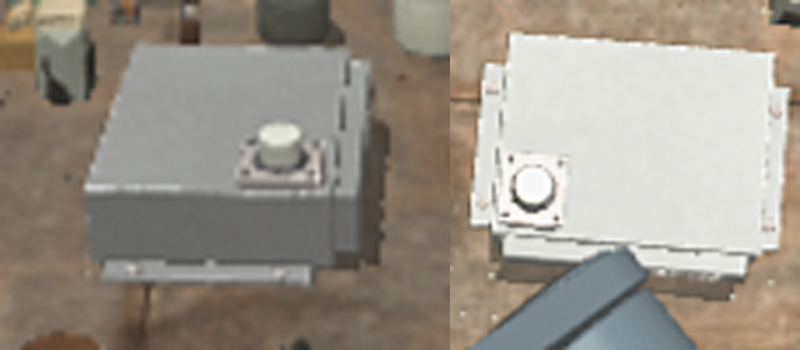

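The tray is shut and held: its front sits about as proud as at the start, at crop (350,215) on the left and (620,260) on the right. The arm is clear, so I'll hand in.

```bash
python3 -c "
from station import manip
print(manip.sign_off())"
```

```text
the job is handed in; nothing more can be done
None
```

I laid the drill in the empty groove and pushed the tray shut until it clicked and held. The job was handed in at about 24 s on the robot's clock, but `sign_off` gave no verdict.

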